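Zero the comparator and hold a pivot block in its corner for the reading

ROBOT

A 6-joint arm with a two-finger parallel gripper is mounted at the origin on a cart in front of the work surface, level with it; the furniture and walls round the work are solid. World frame = base frame: x ahead of the robot, y to its left, z up, the work surface at z = 0. Lengths are in m, angles in rad, forces in N, time in s.
With the tool pointing down it reaches from about 0.25 to 0.725 m from the base axis. Payload 4 kg.
Tool frame: the origin (TCP) lies midway between the tips of the shut fingers; the grasp point (between the pads) lies 19 mm behind it; z points along the fingers, y is the line along which they close (so a half turn about z gives the same grasp; the last joint's range is limited). The gripper opens to 85 mm and grips with 20 to 120 N. Pads are 22 mm wide; open, the fingers measure 114 mm over their backs; the gripper's body (76 mm by 85 mm) begins 54 mm behind the grasp point. The pads swing forward as they close: fully open they stand 13 mm farther back than shut.
Start: joints at [-1.338, 0.241, 0.005, 1.335, 0, 1.571], TCP at [0.115, -0.487, 0.231] pointing down, gripper open.
Joint ranges: [-2.72, 2.72], [-1.05, 1.87], [-1.09, 1.28], [-1.99, 2.15], [-1.42, 1.44], [-3.14, 3.14]. Speed limits (rad/s): [2.79, 2.79, 3.14, 3.14, 3.14, 3.14].

INTERFACE

Orientations are given as a unit quaternion [x, y, z, w].
In Python, from rig import bot gives the robot as it stands.
- The arm moves only by the tool apply_moves, never from a script. Its argument "targets" is one flat list of numbers, 6 for each row, row after row: the shift along the tool's x, y, z in cm, then the turn, a rotation vector about the tool's x, y, z in degrees. In form: [x, y, z, ax, ay, az, x, y, z, ax, ay, az, ...]. A call has 1 to 12 rows; each row shifts and turns the commanded pose from where the row before left it, along the tool's axes as they then stand; what a row does not reach is not made up. A row lasts 1/8 s, in which the tool goes at most 62.5 mm and 10.7 degrees, less where a joint would pass 70% of its speed; a pose out of reach is approached as far as the arm can. A call with a gripper value outside its range is refused whole. "grip" is the gripper's target within -1 to 1 (shut at 1, half-way at 0, fully open at -1), set as the call begins (left out, the last holds). The fingers move at their own pace and stop on an object; "force" is the grip in N (left out, the last holds). Time passes only in rows, so rows that do not move let the fingers close. It gives the time, the measured TCP pose, the force, the opening and the grip force at its end, in the units of the state.
- bot.observe(): the state, without advancing time (a new reading comes with each control period).
- bot.camera(name): name is "side" or "top"; returns the picture (480x640x3 uint8, red, green, blue); there is no depth.
- bot.get_calibration(name): a dict with "vfov" (degrees; the focal length in pixels is half the picture's height over the tangent of half this angle, whatever the lens; pixels are square), "cx", "cy" (the principal point, pixels), "origin" and "attitude" of the camera in the world. Camera axes: x right, y down, z forward; pixel columns grow to the right and rows downward; lengths in m; the calibration is good to about 2 mm. A picture is of the moment at which its call begins. get_calibration takes no time and is no camera call.
- bot.finish_job(): hands the job in; it is judged then, once.
The state is a dict: "t": time; "joint_pos": joint angles; "qvel": joint speeds; "joint_torque": joint torques, N m; "ee_pos": TCP position; "ee_rot": TCP orientation; "contact_force": force on the tool from outside, world axes, zero at the start; "torque": the same for the moment, N m; "gripper_width": finger opening in m; "grasp_force": force on a finger pad.
Only numpy, scipy, OpenCV 4.12 (cv2) and the standard library are available. Lean on these libraries where they do the work, as an engineer would, in place of code of your own. Each camera call takes 0.05 s, during which the arm holds its last target. There are 200 camera calls.

TASK

Check the black pivot block in the comparator gauge. With the probe still free, zero the readout by pushing its recessed button fully in with the tip of the ball driver, and lay the driver down again on the bench or the cart, off the gauge. Then set the block on the gauge table in the corner of fence and side stop, its low step towards the open near side, let go of it, and finish while holding it for the reading: fingertips on the step, one firm but not violent diagonal push that keeps the foot pressed flat on the table and tight against the fence, still touching the side stop; leave everything else where it is.

Things in the scene. Friction and masses are not known exactly. Their poses are not given: they have to be found in the camera images.
- gauge: the comparator gauge, fixed: aluminium table 160 x 236 mm, its top 12 mm above the work surface; the body's origin is on the work surface below the table, the table reaches x -72..+88 and y -118..+118 mm. Axes: x away from the robot at yaw 0, y to the left, z up. Its yaw says how the gauge stands.
- corner (a point): the corner of the gauge where the fence's near face, the side stop's left face and the table top meet, at gauge (35, -79, 12) mm; axes as the gauge: the fence runs from it along y, the stop towards -x. The seated block's centre axis is 30 mm back (-x) and 24 mm left (+y) of it.
- fence: steel bar on the gauge table, near face 35 mm ahead (+x) of the gauge's origin, from y -112 to +8 mm, 18 mm high above the table; its origin and axes are the gauge's
- side_stop: small steel block, 36 mm long (gauge x -10..+26 mm), 14 mm high above the table, its left face at gauge y = -79 mm; its origin and axes are the gauge's
- gauge_table: the gauge's table plate; origin and axes are the gauge's. Friction of the block on it is 0.5 to 0.72: pressed down, the block slides to the fence only if the push along +x exceeds that share of its weight and the downward push
- probe (a joint): how far the gauge's probe is pushed in (m): 0 free, about 0.006 with the block seated, 0.009 at its end. A 6 mm rod with a ball end that stands out over the fence at gauge y -55 mm, 31 mm above the table, free tip 10 mm in front of the fence's near face; it moves along gauge +x. Spring: 1 N to start, 2 N with the block seated.
- zero_button (a joint): how far the zero button is pushed in (m): 0 out, 0.004 fully in; spring 2 N to start, 3.6 N fully in. Round, 15 mm, white, in a 20 mm round hole in the front of the grey readout box at the left of the gauge; its face lies 5 mm inside the hole's mouth; it moves along gauge +x.
- button_mouth (a point): centre of the mouth of the button's hole, in the readout's upright front face, 44 mm above the work surface (gauge 15, 78, 44 mm); axes as the gauge. The readout box is 70 mm wide, its top 88 mm above the work surface; in front of it, towards -x, the gauge table reaches a further 87 mm.
- driver_grip (a point): the only ball driver (bulbous orange handle, thin steel shaft), 170 mm long, 70 g, lying on the surface; this point is the middle of the handle (95 mm long, about 27 mm thick, round), 13 mm above what it lies on. Own axes: -y points along the shaft to the tip, z up.
- driver_tip (a point): end of the driver's shaft (8 x 10 mm), 122 mm from driver_grip along the driver's -y and 2 mm lower
- block_center (a point): the black pivot block, 0.2 to 0.4 kg; this point is on its axis, 26 mm above its underside. Own axes: z up, +y is the side that goes to the fence. Foot x -24..24, y -30..30 mm, 22 mm high; upper body x -20..20, y -12..26, from 22 to 52 mm above the underside (small screws to 58). Seated, its +y points along gauge +x and its +x to the side stop.
- block_step (a point): middle of the step on the pivot block's -y side, 22 mm above its underside, at block (0, -21) mm: the top of the foot, 18 mm deep (block y -30..-12) and 48 mm wide, which ends at the upper body's upright face at y = -12. Same axes as block_center. Fingertips in this inner corner can push down and along +y together.
- post_holder_1: bystander: black post holder, 80 mm tall; leave it
- post_holder_2: bystander: black post holder, 105 mm tall; leave it
- sample_tin_1: bystander: round white tin, 62 mm across, 23 mm tall; leave it
- hex_key_5: bystander: black hex key, 89 x 34 x 8 mm; leave it
- adapter_plate: bystander: square aluminium plate, 62 x 62 x 10 mm; leave it
- fork_1: bystander: black slotted clamping fork, 60 x 25 x 7 mm; leave it
Mind the look-alikes: they are no part of the job. There is more than one size of the part that bears block_center; the job needs the larger.

How it is judged:
On the way, in this order (a step that is already met when the one before it is completed fails the run):
1. the zero button is pushed fully in by the driver while the probe is free (value of joint zero_button above 0.0032 m and contact force between driver and zero_button above 1 N and value of joint probe below 0.001 m), for 0.1 s.
2. the driver lies on the bench or the cart again, off the gauge, let go (height (world z) of driver_grip between 0.004 and 0.021 m and contact force between driver and the fingers below 0.2 N and contact force between driver and gauge below 0.2 N and linear speed of driver below 0.03 m/s), for 0.2 s.
3. the block stands in the corner on the gauge table, let go (contact force between pivot_block and the fingers below 0.2 N and angle between pivot_block's own z axis and vertical below 0.06 rad and z of block_center in the frame of corner between 0.023 and 0.029 m and horizontal distance between block_center and corner below 0.055 m), for 0.15 s.
At the end, for the whole second after the job is handed in: Fingertips on the step, not gripping: the block presses on fence (3-60 N) and gauge table (5-60 N), flat and square (0.04 rad), within 3 mm of the side stop, probe in 4.5-7.5 mm, at rest. Driver lies on bench or cart, untouched and off the gauge; zero button out (all of step 2 and contact force between pivot_block and fence between 3 and 60 N and contact force between pivot_block and gauge_table between 5 and 60 N and contact force between pivot_block and the fingers above 3 N and y of the grasp point in the frame of pivot_block below -0.014 m and value of joint probe between 0.0045 and 0.0075 m and angle between the y axis of pivot_block and the x axis of gauge, either way round below 0.04 rad and y of corner in the frame of pivot_block above 0 m and angle between pivot_block's own z axis and vertical below 0.04 rad and x of corner in the frame of pivot_block between 0.021 and 0.027 m and z of block_center in the frame of corner between 0.023 and 0.029 m and linear speed of pivot_block below 0.01 m/s and value of joint zero_button below 0.001 m); the arm keeps its last pose, push and grip.
It fails at once if a bystander is moved by more than 25 mm (distance of any of post_holder_1, post_holder_2, sample_tin_1, hex_key_5, adapter_plate, fork_1 from where it was at the start of the episode above 0.025 m).
It fails at once if the block is rammed against fence or table (over 80 N) (contact force between pivot_block and fence above 80 N or contact force between pivot_block and gauge_table above 80 N).
It also fails if it takes over 72 s, if anything falls off the work surface, if the arm or the gripper's body presses on something with over 40 N, if the wrist force passes 120 N, or if a joint passes its speed limit or range.

## Working session

There is one attempt and no reset: what is moved stays moved. The work goes in short steps, Python scripts to look and compute and a tool call to move; the robot and the scene stay as the last step left them, time stands still between calls to the robot, and variables do not carry over. Pictures are saved under pics/ and viewed, at most 13 in all, crops included, and the job is handed in when it is done.

Besides the shell and the picture viewer there is one more tool, called after ">>>" in YAML: its name, and indented under it one key for each argument. apply_moves: Moves the arm, as the interface text tells. Its arguments: {"type":"object","properties":{"targets":{"type":"array"},"grip":{"type":"number"},"force":{"type":"number"}},"required":["targets"]}

```bash
mkdir -p pics; ls; python3 - <<'E'
from rig import bot
import cv2
for n in("side","top"):
    cv2.imwrite(f"pics/{n}0.png",bot.camera(n)[:,:,::-1]); print(n,bot.get_calibration(n))
print(bot.observe())
E
```

```text
pics
side {'vfov': 48.33093670678135, 'cx': 329.77320730498496, 'cy': 243.0117802313036, 'origin': array([-0.15678406,  1.0176464 ,  0.82989625]), 'attitude': array([-0.26016316,  0.83849464, -0.45803639,  0.13944367])}
top {'vfov': 54.66127625654845, 'cx': 322.8552488019728, 'cy': 244.70400631043051, 'origin': array([0.31293957, 0.07304778, 1.14902317]), 'attitude': array([-0.69623066,  0.71239438, -0.0663589 ,  0.05791039])}
{'t': 0.1, 'joint_pos': array([-1.33802925e+00,  2.41322070e-01,  3.85891070e-03,  1.33521173e+00,
       -1.04052644e-06,  1.57082495e+00]), 'qvel': array([ 0.00086515, -0.00118351,  0.00282209, -0.00051163, -0.00068293,
        0.0021407 ]), 'joint_torque': array([ 9.38905432e-04, -3.73138618e+01,  2.53009379e+01,  1.08439519e-02,
       -1.36948415e-04, -5.00781368e-06]), 'ee_pos': array([ 0.11520356, -0.48596102,  0.23050975]), 'ee_rot': array([ 9.93236300e-01,  1.16106715e-01, -1.09600588e-04, -9.32867149e-04]), 'contact_force': array([ 0.72882741,  0.05406441, -0.19759545]), 'torque': array([0.0259469 , 0.01227206, 0.01249406]), 'grasp_force': 0.0, 'gripper_width': 0.0853551478764821}
```

View pics/top0.png

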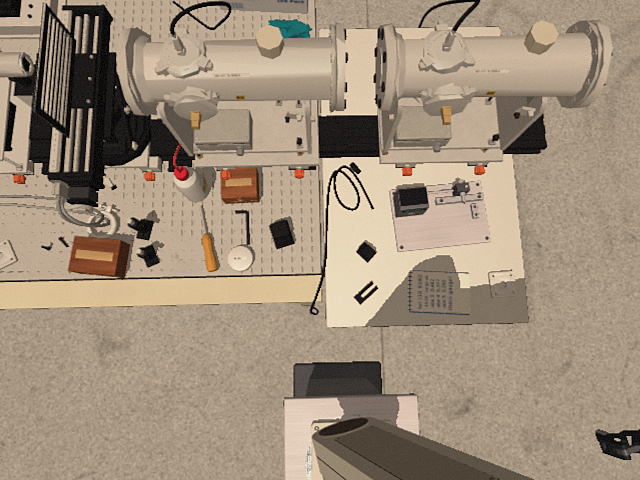

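View pics/side0.png

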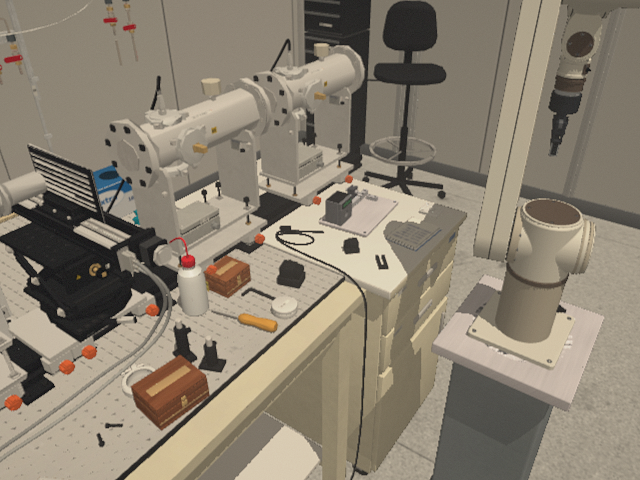

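The top view shows the gauge at about (440,215), the large block at (282,234), a smaller look-alike at (367,251) and the driver at (208,250) with its tip up. The tin is at (241,258), the hex key at (241,225) and the fork at (367,292). I'll enlarge these areas.

```bash
cat > h.py <<'E'
import numpy as np,cv2
from rig import bot
from scipy.spatial.transform import Rotation as R
C={n:bot.get_calibration(n) for n in("side","top")}
def ray(n,u,v):
    c=C[n];f=240/np.tan(np.radians(c["vfov"]/2))
    d=np.array([(u-c["cx"])/f,(v-c["cy"])/f,1]);return c["origin"],R.from_quat(c["attitude"]).apply(d)
def onz(n,u,v,z):
    o,d=ray(n,u,v);return o+d*(z-o[2])/d[2]
def proj(n,p):
    c=C[n];f=240/np.tan(np.radians(c["vfov"]/2))
    q=R.from_quat(c["attitude"]).inv().apply(np.array(p)-c["origin"]);return np.array([c["cx"]+f*q[0]/q[2],c["cy"]+f*q[1]/q[2]])
def crop(n,x,y,w,h,s,name):
    im=cv2.imread(f"pics/{n}.png") if isinstance(n,str) else n
    cv2.imwrite(f"pics/{name}.png",cv2.resize(im[y:y+h,x:x+w],None,fx=s,fy=s,interpolation=cv2.INTER_CUBIC))
E
python3 - <<'E'
from h import *
a=cv2.imread("pics/top0.png")
A=cv2.resize(a[170:260,385:495],None,fx=5,fy=5,interpolation=cv2.INTER_CUBIC)  #550x450
crop("top0",385,170,110,90,6,"gz")
crop("top0",190,195,120,80,6,"dz")
print(proj("top",[0,0,0]), onz("top",440,215,0.012),onz("top",282,234,0.05),onz("top",208,250,0.013))
E
```

```text
[352.64142083 463.53115782] [ 0.58450816 -0.24022904  0.012     ] [0.53658807 0.15540677 0.05      ] [0.50774049 0.34137632 0.013     ]
```

View pics/gz.png

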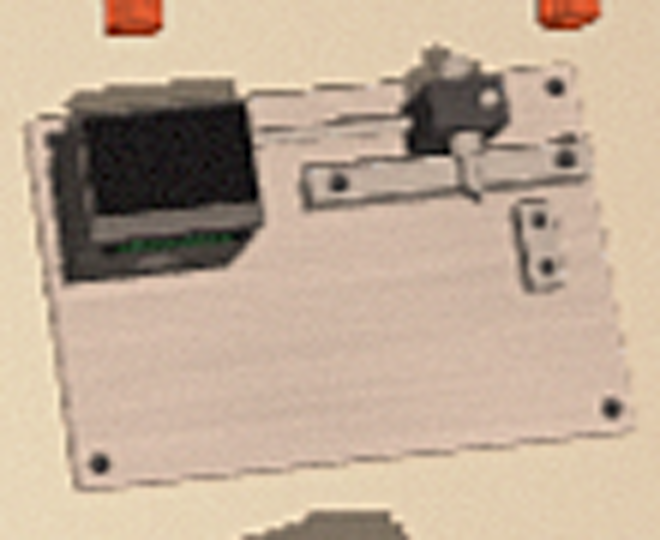

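View pics/dz.png

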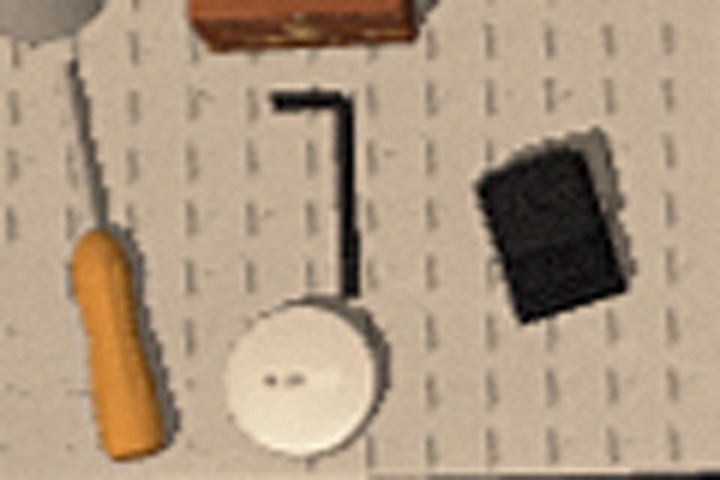

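Gauge crop: table corners are at crop (78,488), (632,430), (575,68) and (28,122). The readout is top-left, the fence and probe top-right, and the side stop at (545,245), so the near side is at the image bottom. Driver crop: tip (70,62), butt (138,455), handle neck (98,230). The block's low step is at its lower end, with foot corners near (522,322) and (630,287).

```bash
python3 - <<'E'
from h import *
G=np.array([[78,488],[632,430],[575,68],[28,122]])/6+[385,170]-.5*5/6
g=np.array([[-72,118],[-72,-118],[88,-118],[88,118]])/1000
W=np.array([onz("top",*p,.012)[:2] for p in G])
def fit(a,b):
    ac,bc=a-a.mean(0),b-b.mean(0); th=np.arctan2((ac[:,0]*bc[:,1]-ac[:,1]*bc[:,0]).sum(),(ac*bc).sum())
    M=np.array([[np.cos(th),-np.sin(th)],[np.sin(th),np.cos(th)]]);t=b.mean(0)-M@a.mean(0);return th,t,M,(a@M.T+t-b)
th,t,M,e=fit(g,W);print("gauge",np.degrees(th),t,"res mm",(e*1e3).round(1).tolist())
for nm,p in dict(corner=(.035,-.079,.012),mouth=(.015,.078,.044)).items():
    w=np.r_[M@p[:2]+t,p[2]];print(nm,w,proj("side",w),proj("top",w))
for c in g: print("side px",proj("side",np.r_[M@c+t,.012]))
o=lambda u,v,z:onz("top",u/6+190-.4,v/6+195-.4,z)
tip,butt=o(70,62,.011),o(138,455,.014)
d=tip-butt;d[2]=0;print("drv len",np.linalg.norm(d),"dir deg",np.degrees(np.arctan2(d[1],d[0])));d/=np.linalg.norm(d)
mid=(tip[:2]+butt[:2])/2;print("grip",mid-d[:2]*.037,"tip",tip,"tin",o(303,378,.023),proj("side",np.r_[mid-d[:2]*.037,.013]),proj("side",tip))
# colour: orange handle centroid both views
for n in("top","side"):
    im=cv2.cvtColor(cv2.imread(f"pics/{n}0.png"),cv2.COLOR_BGR2HSV)
    m=cv2.inRange(im,(8,150,130),(22,255,255));k,l,s,c=cv2.connectedComponentsWithStats(m)
    print(n,[(s[i].tolist(),c[i].round(1)) for i in range(1,k) if s[i,4]>150])
# block: step face/foot dark pixels
nl,nr,fl,fr=o(522,322,.022),o(630,287,.022),o(480,185,.052),o(580,148,.052)
print("block",nl,nr,fl,fr,"w",np.linalg.norm(nl-nr),np.linalg.norm(fl-fr))
v=nl-nr;yaw=np.arctan2(v[1],v[0])-np.pi/2;print("yaw of +y minus x-axis",np.degrees(yaw)); v2=fl-fr;print(np.degrees(np.arctan2(v2[1],v2[0])-np.pi/2))
yaw=(yaw+np.arctan2(v2[1],v2[0])-np.pi/2)/2;d=np.array([np.cos(yaw),np.sin(yaw)])
c1=(nl+nr)[:2]/2+d*.030;c2=(fl+fr)[:2]/2-d*.026;print("centres",c1,c2); c=(c1+c2)/2
print(proj("side",np.r_[c,.052]),np.linalg.norm(c))
E
python3 -c "
from h import *
crop('side0',200,180,220,160,3,'sz')"
```

```text
gauge 4.574047667374276 [ 0.57557833 -0.23920415] res mm [[-0.8, 1.0], [-1.3, -1.9], [0.9, 0.2], [1.1, 0.7]]
corner [ 0.6167669  -0.31516138  0.012     ] [363.47342782 198.54959345] [468.56356818 202.00910291]
mouth [ 0.58431026 -0.16025636  0.044     ] [346.17351669 212.09282445] [410.88375026 212.64963958]
side px [365.88380347 235.09757245]
side px [398.70568926 201.51395393]
side px [354.5375626 190.0183104]
side px [318.3439249  220.98960212]
drv len 0.17027151352573672 dir deg 10.869708080377531
grip [0.50375744 0.33798006] tip [0.6237019  0.36101197 0.011     ] tin [0.4854283  0.26032515 0.023     ] [257.52023489 321.67977754] [212.65760919 308.52155725]
top [([221, 167, 36, 31, 634], array([240.1, 184.7])), ([202, 234, 15, 37, 302], array([208.5, 253. ])), ([69, 252, 49, 23, 456], array([ 96.2, 265.1]))]
side [([205, 256, 42, 26, 338], array([224.5, 269.4])), ([239, 314, 38, 17, 353], array([258.4, 321.9])), ([59, 360, 16, 14, 151], array([ 66.7, 366.6])), ([150, 366, 55, 44, 581], array([174.8, 388.4])), ([5, 395, 17, 15, 186], array([ 13.1, 402.3]))]
block [0.50678892 0.17107273 0.022     ] [0.52039871 0.12664779 0.022     ] [0.55793164 0.18498813 0.052     ] [0.57234026 0.14463091 0.052     ] w 0.04646290421688418 0.04285223232645547
yaw of +y minus x-axis 17.032693595185183
19.64794700181093
centres [0.54206994 0.15830007] [0.54045664 0.15662835]
[292.21900438 265.12079432] 0.5637028724525556
```

View pics/sz.png

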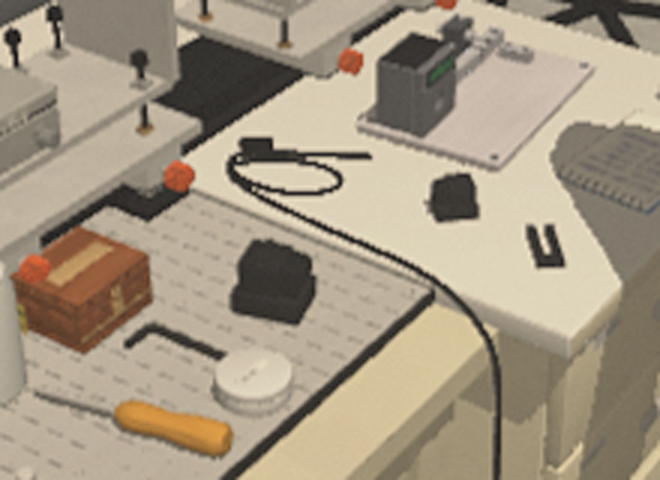

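```bash
cat >> h.py <<'E'
def down(yaw):  # tool z down, tool x at world yaw (deg)
    return R.from_euler("z",yaw,degrees=True)*R.from_quat([1,0,0,0])
def plan(ways,vmax=.055,wmax=10.2,src=None):
    """ways: [(xyz, yaw deg)] -> rows in tool cm / deg"""
    s=bot.observe();p,q=(s["ee_pos"],R.from_quat(s["ee_rot"])) if src is None else (np.array(src[0]),down(src[1]))
    out=[]
    for P,Y in ways:
        Q=down(Y);dr=(q.inv()*Q).as_rotvec(degrees=True)
        n=max(1,int(np.ceil(max(np.linalg.norm(np.array(P)-p)/vmax,np.linalg.norm(dr)/wmax))))
        for i in range(n):
            f=1/(n-i);a=q.inv().apply((np.array(P)-p)*f)*100;r=(q.inv()*Q).as_rotvec(degrees=True)*f
            a,r=a.round(1),r.round(1);out.append(np.r_[a,r])
            p=p+q.apply(a/100);q=q*R.from_rotvec(r,degrees=True)
    for i in range(0,len(out),12):print("["+", ".join("%g"%(x+0) for x in np.ravel(out[i:i+12]))+"]")
def st():
    s=bot.observe();r=R.from_quat(s["ee_rot"]);x,z=r.apply([1,0,0]),r.apply([0,0,1])
    print("t %.2f"%s["t"],"p",s["ee_pos"].round(4),"yaw %.1f"%np.degrees(np.arctan2(x[1],x[0])),"tilt",z[:2].round(3),"F",s["contact_force"].round(1),"w %.4f g %.1f"%(s["gripper_width"],s["grasp_force"]),"q",np.degrees(s["joint_pos"]).round(0))
GT=4.574;GO=np.array([.57558,-.2392])
def g2w(x,y,z):
    return np.r_[R.from_euler("z",GT,degrees=True).apply([x,y,0])[:2]+GO,z]
E
python3 - <<'E'
from h import *
plan([([.504,.338,.14],-169.1)],wmax=10.5)
E
```

```text
[3.3, -4.2, 0.5, 0, 0, -10.4, 4, -3.5, 0.5, 0, 0, -10.4, 4.6, -2.7, 0.5, 0, 0, -10.5, 5, -1.8, 0.5, 0, 0, -10.4, 5.3, -0.9, 0.6, 0, 0, -10.5, 5.4, 0.1, 0.5, 0, 0, -10.4, 5.3, 1, 0.6, 0, 0, -10.5, 5, 2, 0.5, 0, 0, -10.4, 4.5, 2.9, 0.6, 0, 0, -10.5, 3.9, 3.6, 0.5, 0, 0, -10.4, 3.2, 4.3, 0.6, 0, 0, -10.5, 2.4, 4.8, 0.5, 0, 0, -10.4]
[1.5, 5.2, 0.6, 0, 0, -10.5, 0.5, 5.3, 0.5, 0, 0, -10.4, -0.4, 5.4, 0.6, 0, 0, -10.5, -1.4, 5.2, 0.5, 0.1, 0, -10.4, -2.3, 4.8, 0.6, 0, 0, -10.5]
```

>>> apply_moves:
  targets: [3.3, -4.2, 0.5, 0, 0, -10.4, 4, -3.5, 0.5, 0, 0, -10.4, 4.6, -2.7, 0.5, 0, 0, -10.5, 5, -1.8, 0.5, 0, 0, -10.4, 5.3, -0.9, 0.6, 0, 0, -10.5, 5.4, 0.1, 0.5, 0, 0, -10.4, 5.3, 1, 0.6, 0, 0, -10.5, 5, 2, 0.5, 0, 0, -10.4, 4.5, 2.9, 0.6, 0, 0, -10.5, 3.9, 3.6, 0.5, 0, 0, -10.4, 3.2, 4.3, 0.6, 0, 0, -10.5, 2.4, 4.8, 0.5, 0, 0, -10.4]
  grip: -0.05
  force: 60

```text
t: 1.6
ee_pos: [0.3905, 0.096, 0.1669]
ee_rot: [0.35, 0.937, -0.0, 0.0]
contact_force: [1.0, -1.0, 0.1]
gripper_width: 0.0449
grasp_force: 0.0
```

>>> apply_moves:
  targets: [1.5, 5.2, 0.6, 0, 0, -10.5, 0.5, 5.3, 0.5, 0, 0, -10.4, -0.4, 5.4, 0.6, 0, 0, -10.5, -1.4, 5.2, 0.5, 0, 0, -10.4, -2.3, 4.8, 0.6, 0, 0, -10.5, 0, 0, 0, 0, 0, 0]

```text
t: 2.35
ee_pos: [0.5044, 0.3401, 0.1366]
ee_rot: [-0.097, 0.995, -0.0, -0.001]
contact_force: [0.0, -1.1, -0.2]
gripper_width: 0.0445
grasp_force: 0.0
```

```bash
python3 - <<'E'
from h import *
st(); plan([([.504,.338,.05],-169.1),([.504,.338,.004],-169.1)])
a=bot.camera("top")[:,:,::-1];cv2.imwrite("pics/top1.png",a)
b=bot.camera("side")[:,:,::-1];cv2.imwrite("pics/side1.png",b)
E
```

```text
t 2.35 p [0.5044 0.3401 0.1366] yaw -168.9 tilt [-0.002 -0.001] F [ 0.  -1.1 -0.2] w 0.0445 g 0.0 q [34. 29.  9. 70.  0. 23.]
[0, -0.1, 4.3, 0, -0.1, 0.1, 0.1, -0.1, 4.4, 0, 0, 0.1, 0, 0, 4.6, 0, 0, 0]
```

>>> apply_moves:
  targets: [0, -0.2, 4, 0, 0, 0, 0, 0, 4, 0, 0, 0, 0, 0, 2.8, 0, 0, 0, 0, 0, 2.3, 0, 0, 0, 0, 0, 0, 0, 0, 0]

```text
t: 3.08
ee_pos: [0.5027, 0.3328, 0.007]
ee_rot: [-0.094, 0.996, -0.001, -0.002]
contact_force: [-0.2, 0.6, 0.2]
gripper_width: 0.0451
grasp_force: 0.0
```

>>> apply_moves:
  targets: [0, 0, 0, 0, 0, 0, 0, 0, 0, 0, 0, 0, 0, 0, 0, 0, 0, 0, 0, 0, 0, 0, 0, 0]
  grip: 1

```text
t: 3.58
ee_pos: [0.5056, 0.3356, 0.0103]
ee_rot: [-0.095, 0.995, 0.0, 0.001]
contact_force: [-0.6, -1.3, 6.8]
gripper_width: 0.0228
grasp_force: 59.3
```

```bash
python3 - <<'E'
from h import *
st()
E
```

```text
t 3.58 p [0.5056 0.3356 0.0103] yaw -169.1 tilt [0.003 0.001] F [-0.6 -1.3  6.8] w 0.0228 g 59.3 q [34. 36. -1. 53. -0. 23.]
```

>>> apply_moves:
  targets: [0, 0, 0, 0, 0, 0, 0, 0, 0, 0, 0, 0, 0, 0.1, 0.5, 0, 0, 0, 0, 0.1, 0.4, 0, 0, 0, 0, 0, 0, 0, 0, 0]
  grip: -0.05

```text
t: 4.2
ee_pos: [0.5037, 0.3371, -0.0016]
ee_rot: [-0.095, 0.995, -0.0, -0.001]
contact_force: [-0.8, -0.4, -1.1]
gripper_width: 0.0451
grasp_force: 0.0
```

>>> apply_moves:
  targets: [0, 0, 0, 0, 0, 0, 0, 0, 0, 0, 0, 0, 0, 0, 0, 0, 0, 0, 0, 0, 0, 0, 0, 0]
  grip: 1

```text
t: 4.7
ee_pos: [0.5049, 0.3377, 0.0002]
ee_rot: [-0.095, 0.995, 0.0, 0.001]
contact_force: [-0.8, -0.7, 5.3]
gripper_width: 0.0235
grasp_force: 60.6
```

>>> apply_moves:
  targets: [0, 0, -2, 0, 0, 0, 0, 0, -4, 0, 0, 0, 0, 0, -5, 0, 0, 0, 0, 0, 0, 0, 0, 0, 0, 0, 0, 0, 0, 0]

```text
t: 5.32
ee_pos: [0.5038, 0.337, 0.1086]
ee_rot: [-0.095, 0.995, -0.0, -0.0]
contact_force: [-0.9, -0.4, -1.2]
gripper_width: 0.0235
grasp_force: 59.0
```

```bash
python3 - <<'E'
from h import *
st()
b=bot.camera("side")[:,:,::-1];cv2.imwrite("pics/side2.png",b);a=bot.camera("top")[:,:,::-1];cv2.imwrite("pics/top2.png",a)
u,v=proj("side",[.54,.345,.12]).astype(int)
A=cv2.resize(b[v-55:v+55,u-55:u+55],(400,400),interpolation=2)
u2,v2=proj("top",[.54,.345,.12]).astype(int)
B=cv2.resize(a[v2-55:v2+55,u2-55:u2+55],(400,400),interpolation=2)
cv2.imwrite("pics/m2.png",np.hstack([A,B]));print(u-55,v-55,u2-55,v2-55)
E
```

```text
t 5.33 p [0.5038 0.337  0.1086] yaw -169.1 tilt [-0.001 -0.001] F [-0.9 -0.4 -1.2] w 0.0235 g 59.0 q [34. 30.  6. 66. -0. 23.]
184 225 140 173
```

View pics/m2.png

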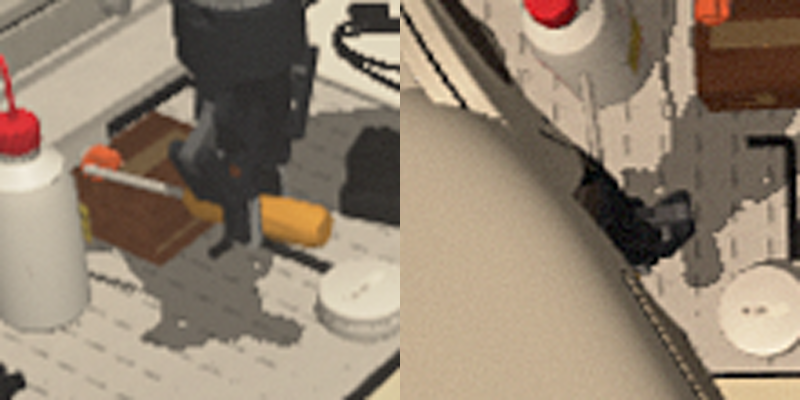

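The driver is held roughly level. Its tip is at side crop (85,168), px ≈(207.4,271.2), and top crop (585,78), px ≈(190.9,194.4).

```bash
python3 - <<'E'
from h import *
def tri(a,b):
    o1,d1=ray("side",*a);o2,d2=ray("top",*b);A=np.c_[d1,-d2];s=np.linalg.lstsq(A,o2-o1,rcond=None)[0]
    p,q=o1+d1*s[0],o2+d2*s[1];return (p+q)/2,np.linalg.norm(p-q)
t,e=tri((207.0,270.8),(190.6,193.9));print("tip",t,e)
s=bot.observe();q=R.from_quat(s["ee_rot"]);print("tip in tool mm",q.inv().apply(t-s["ee_pos"])*1e3)
# expected
print("exp px",proj("side",s["ee_pos"]+q.apply([-.122,0,-.012])),proj("top",s["ee_pos"]+q.apply([-.122,0,-.012])))
E
```

```text
tip [0.62248767 0.35972583 0.11999203] 0.0044549715571257625
tip in tool mm [-121.63101182    0.14235069  -13.1286923 ]
exp px [207.91598729 271.44125711] [190.18868765 193.05994002]
```

```bash
python3 - <<'E'
from h import *
a=g2w(-.1365,.078,.10);b=g2w(-.1365,.078,.0315);print(a)
plan([([.43,.29,.14],-169.1),(a,-175.4),(b,-175.4)])
E
```

```text
[ 0.4332945  -0.17233383  0.1       ]
[4, -1.6, -1.6, 0, -0.1, 0, 4.1, -1.6, -1.6, -0.1, -0.1, 0, 0.9, -5, 0.4, 0, 0, 0.7, 0.9, -5.1, 0.4, 0, 0, 0.7, 0.8, -5.1, 0.4, 0, 0, 0.7, 0.8, -5.1, 0.5, 0, 0, 0.7, 0.7, -5.1, 0.4, 0, 0, 0.7, 0.6, -5.1, 0.5, 0, 0, 0.7, 0.6, -5.1, 0.4, 0, 0, 0.7, 0.5, -5.1, 0.5, 0, 0, 0.7, 0.4, -5.1, 0.4, 0, 0, 0.7, 0, 0, 3.4, 0, 0, 0]
[0, 0, 3.5, 0, 0, 0]
```

>>> apply_moves:
  targets: [4, -1.6, -1.6, 0, 0, 0, 4.1, -1.6, -1.6, 0, 0, 0, 0.9, -5, 0.4, 0, 0, 0.7, 0.9, -5.1, 0.4, 0, 0, 0.7, 0.8, -5.1, 0.4, 0, 0, 0.7, 0.8, -5.1, 0.5, 0, 0, 0.7, 0.7, -5.1, 0.4, 0, 0, 0.7, 0.6, -5.1, 0.5, 0, 0, 0.7, 0.6, -5.1, 0.4, 0, 0, 0.7, 0.5, -5.1, 0.5, 0, 0, 0.7, 0.4, -5.1, 0.4, 0, 0, 0.7, 0, 0, 2.4, 0, 0, 0]

```text
t: 6.92
ee_pos: [0.4349, -0.1756, 0.0779]
ee_rot: [-0.037, 0.999, -0.001, 0.001]
contact_force: [1.1, 0.5, -0.6]
gripper_width: 0.0241
grasp_force: 59.1
```

>>> apply_moves:
  targets: [0, 0, 2.4, 0, 0, 0, 0, 0, 1.5, 0, 0, 0, 0, 0, 0, 0, 0, 0]

```text
t: 7.3
ee_pos: [0.4319, -0.171, 0.0369]
ee_rot: [-0.04, 0.999, 0.001, -0.003]
contact_force: [-0.8, -0.1, -0.9]
gripper_width: 0.0237
grasp_force: 59.1
```

```bash
python3 - <<'E'
from h import *
st();s=bot.observe();q=R.from_quat(s["ee_rot"]);tip=s["ee_pos"]+q.apply([-.1216,0,-.0125]);M=g2w(.015,.078,.044);e=R.from_euler("z",-GT,degrees=True).apply(tip-M);print("tip rel mouth gauge mm",e*1e3)
im={n:bot.camera(n)[:,:,::-1] for n in("side","top")};o=[]
for n in im:
    cv2.imwrite(f"pics/{n}3.png",im[n]);u,v=proj(n,M).astype(int);o.append(cv2.resize(im[n][v-35:v+35,u-35:u+35],(400,400),interpolation=2));print(n,u-35,v-35,proj(n,tip),proj(n,M))
cv2.imwrite("pics/m3.png",np.hstack(o))
E
```

```text
t 7.30 p [ 0.4319 -0.171   0.0369] yaw -175.4 tilt [-0.006  0.002] F [-0.8 -0.1 -0.9] w 0.0237 g 59.1 q [-22.  21. -22.  48.   0. -26.]
tip rel mouth gauge mm [-31.14659907   1.54935198   4.7689791 ]
side 311 177 [355.25586017 213.52631562] [346.17227329 212.09322319]
top 375 177 [412.38395424 224.63492687] [410.88202517 212.64898617]
```

View pics/m3.png

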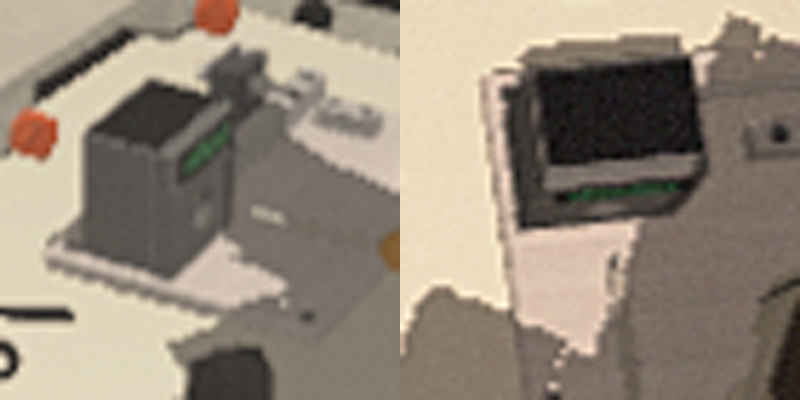

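>>> apply_moves:
  targets: [0, -0.1, 0.4, 0, 0, 0, 0, 0, 0, 0, 0, 0, -1.5, 0, 0, 0, 0, 0, -1.5, 0, 0, 0, 0, 0, 0, 0, 0, 0, 0, 0, 0, 0, 0, 0, 0, 0]

```text
t: 8.15
ee_pos: [0.465, -0.1703, 0.0353]
ee_rot: [-0.041, 0.999, -0.0, 0.0]
contact_force: [1.1, -0.2, -1.4]
gripper_width: 0.0237
grasp_force: 59.1
```

```bash
cat > tip.py <<'E'
from h import *
st();s=bot.observe();q=R.from_quat(s["ee_rot"]);tip=s["ee_pos"]+q.apply([-.1216,0,-.0125]);M=g2w(.015,.078,.044);e=R.from_euler("z",-GT,degrees=True).apply(tip-M);print("tip rel mouth gauge mm",e*1e3)
E
python3 tip.py
```

```text
t 8.15 p [ 0.465  -0.1703  0.0353] yaw -175.3 tilt [ 0.001 -0.   ] F [ 1.1 -0.2 -1.4] w 0.0237 g 59.1 q [-20.  23. -18.  49.   0. -25.]
tip rel mouth gauge mm [ 1.89526372 -0.32066511  3.90093254]
```

>>> apply_moves:
  targets: [0, 0, 0.3, 0, 0, 0, -0.4, 0, 0, 0, 0, 0, -0.3, 0, 0, 0, 0, 0, 0, 0, 0, 0, 0, 0]

```text
t: 8.65
ee_pos: [0.4703, -0.1697, 0.0319]
ee_rot: [-0.04, 0.999, 0.0, -0.001]
contact_force: [-3.1, -0.2, -0.9]
gripper_width: 0.0234
grasp_force: 59.1
```

```bash
python3 tip.py
```

```text
t 8.65 p [ 0.4703 -0.1697  0.0319] yaw -175.4 tilt [-0.002  0.   ] F [-3.1 -0.2 -0.9] w 0.0234 g 59.1 q [-20.  24. -17.  49.  -0. -24.]
tip rel mouth gauge mm [ 7.25005028 -0.24617401  0.17951957]
```

Contact with the button (−3 N). I'll push on to the stop.

>>> apply_moves:
  targets: [-0.3, 0, 0, 0, 0, 0, -0.3, 0, 0, 0, 0, 0, 0, 0, 0, 0, 0, 0, 0, 0, 0, 0, 0, 0]

```text
t: 9.15
ee_pos: [0.4711, -0.1691, 0.0305]
ee_rot: [-0.04, 0.999, 0.0, -0.006]
contact_force: [-13.8, -1.6, 0.2]
gripper_width: 0.0238
grasp_force: 59.1
```

```bash
python3 tip.py
```

```text
t 9.15 p [ 0.4711 -0.1691  0.0305] yaw -175.5 tilt [-0.012  0.   ] F [-13.8  -1.6   0.2] w 0.0238 g 59.1 q [-20.  25. -17.  49.  -0. -24.]
tip rel mouth gauge mm [ 8.16420559  0.16540442 -2.48492289]
```

```bash
python3 - <<'E'
from h import *
b=g2w(-.16,.078,.035);c=g2w(-.16,.078,.12)
# commanded pose is ~6 mm deeper than measured
plan([(b,-175.4),(c,-175.4),([.43,.29,.13],-169.1),([.504,.337,.07],-169.1),([.504,.337,.02],-169.1)],src=(g2w(-.0925,.078,.0305),-175.4))
E
```

```text
[3.4, 0, -0.2, 0, 0, 0, 3.3, 0, -0.3, 0, 0, 0, 0, 0, -4.2, 0, 0, 0, 0, 0, -4.2, 0, 0, 0, -0.6, 5.1, -0.1, 0, 0, -0.7, -0.7, 5.1, -0.1, 0, 0, -0.7, -0.8, 5.1, -0.1, 0, 0, -0.7, -0.8, 5.1, -0.1, 0, 0, -0.7, -0.9, 5.1, -0.1, 0, 0, -0.7, -0.9, 5.1, -0.1, 0, 0, -0.7, -1, 5.1, -0.1, 0, 0, -0.7, -1.1, 5, -0.2, 0, 0, -0.7]
[-1.1, 5.1, -0.1, 0, 0, -0.7, -4.1, 1.6, 3, 0, 0, 0, -4.1, 1.6, 3, 0, 0, 0, 0, 0, 5, 0, 0, 0]
```

>>> apply_moves:
  targets: [3.4, 0, -0.2, 0, 0, 0, 3.3, 0, -0.3, 0, 0, 0, 0, 0, -4.2, 0, 0, 0, 0, 0, -4.2, 0, 0, 0, -0.6, 5.1, -0.1, 0, 0, -0.7, -0.7, 5.1, -0.1, 0, 0, -0.7, -0.8, 5.1, -0.1, 0, 0, -0.7, -0.8, 5.1, -0.1, 0, 0, -0.7, -0.9, 5.1, -0.1, 0, 0, -0.7, -0.9, 5.1, -0.1, 0, 0, -0.7, -1, 5.1, -0.1, 0, 0, -0.7, -1.1, 5, -0.2, 0, 0, -0.7]

```text
t: 10.65
ee_pos: [0.4285, 0.2404, 0.131]
ee_rot: [-0.09, 0.996, 0.001, 0.001]
contact_force: [0.5, -0.1, -1.3]
gripper_width: 0.0235
grasp_force: 59.2
```

>>> apply_moves:
  targets: [-1.1, 5.1, -0.1, 0, 0, -0.7, -4.1, 1.6, 3, 0, 0, 0, -4.1, 1.6, 3, 0, 0, 0, 0, 0, 0, 0, 0, 0, 0, 0, 0, 0, 0, 0]

```text
t: 11.28
ee_pos: [0.5038, 0.3369, 0.0712]
ee_rot: [-0.095, 0.995, 0.0, -0.0]
contact_force: [-0.3, -0.5, 0.2]
gripper_width: 0.0237
grasp_force: 59.2
```

```bash
python3 - <<'E'
from h import *
st();plan([([.504,.337,.004],-169.1)],vmax=.03)
E
```

```text
t 11.28 p [0.5038 0.3369 0.0712] yaw -169.1 tilt [-0.  0.] F [-0.3 -0.5  0.2] w 0.0237 g 59.2 q [34. 32.  3. 61.  0. 23.]
[0, 0, 2.2, 0, 0, 0, 0, 0, 2.3, 0, 0, 0, 0, 0, 2.2, 0, 0, 0]
```

>>> apply_moves:
  targets: [0, 0, 2.2, 0, 0, 0, 0, 0, 2.3, 0, 0, 0, 0, 0, 1.7, 0, 0, 0, 0, 0, 0.5, 0, 0, 0, 0, 0, 0.2, 0, 0, 0, 0, 0, 0, 0, 0, 0]

```text
t: 12.02
ee_pos: [0.5044, 0.3371, 0.0031]
ee_rot: [-0.095, 0.995, 0.0, 0.001]
contact_force: [-0.3, 0.6, -1.0]
gripper_width: 0.0236
grasp_force: 59.2
```

>>> apply_moves:
  targets: [0, 0, 0, 0, 0, 0, 0, 0, 0, 0, 0, 0, 0, 0, 0, 0, 0, 0, 0, 0, -3, 0, 0, 0, 0, 0, -5, 0, 0, 0, 0, 0, -5, 0, 0, 0, 0, 0, 0, 0, 0, 0]
  grip: -0.05

```text
t: 12.9
ee_pos: [0.507, 0.3388, 0.1379]
ee_rot: [-0.095, 0.995, 0.003, 0.005]
contact_force: [0.5, -1.2, 0.9]
gripper_width: 0.0451
grasp_force: 0.0
```

```bash
python3 - <<'E'
from h import *
st()
b=bot.camera("side")[:,:,::-1];cv2.imwrite("pics/side4.png",b);bot.camera("top")
im=cv2.cvtColor(b,cv2.COLOR_BGR2HSV)
m=cv2.inRange(im,(8,150,130),(22,255,255));k,l,s,c=cv2.connectedComponentsWithStats(m)
print([(s[i].tolist(),c[i].round(1)) for i in range(1,k) if s[i,4]>80])
C0=np.array([.5413,.1575]);d=np.array([np.cos(np.radians(18.3)),np.sin(np.radians(18.3))])
P=C0+d*.007;print(P)
plan([(np.r_[.45,.26,.16],-165),(np.r_[P,.10],-161.7)])
E
```

```text
t 12.90 p [0.507  0.3388 0.1379] yaw -169.1 tilt [0.009 0.006] F [ 0.5 -1.2  0.9] w 0.0451 g 0.0 q [34. 29.  8. 69.  0. 23.]
[([146, 304, 13, 12, 108], array([152. , 309.8])), ([239, 313, 38, 18, 351], array([258.5, 321. ])), ([82, 345, 15, 14, 148], array([ 89. , 351.7])), ([132, 356, 50, 45, 393], array([152.2, 379.9])), ([59, 360, 16, 14, 154], array([ 66.8, 366.6])), ([149, 362, 56, 48, 713], array([176.2, 387.5])), ([5, 395, 17, 16, 188], array([ 13.1, 402.3]))]
[0.54794598 0.15969795]
[3.4, -3.3, -1.4, 0, 0, -2, 3.5, -3.1, -1.3, 0, 0.1, -2.1, -2.3, -4.1, 2, 0, 0, -1.1, -2.2, -4.1, 2, 0, 0, -1.1, -2.1, -4.2, 2, 0, 0, -1.1]
```

>>> apply_moves:
  targets: [3.4, -3.3, -1.4, 0, 0, -2, 3.5, -3.1, -1.3, 0, 0, -2.1, -2.3, -4.1, 2, 0, 0, -1.1, -2.2, -4.1, 2, 0, 0, -1.1, -2.1, -4.2, 2, 0, 0, -1.1, 0, 0, 0, 0, 0, 0, 0, 0, 0, 0, 0, 0]
  grip: -0.65

```text
t: 13.88
ee_pos: [0.5461, 0.1589, 0.0978]
ee_rot: [-0.159, 0.987, 0.0, -0.002]
contact_force: [0.1, -1.1, 0.2]
gripper_width: 0.0706
grasp_force: 0.0
```

```bash
python3 - <<'E'
from h import *
st();plan([([.548,.1597,.026],-161.7)],vmax=.03)
b=bot.camera("side")[:,:,::-1];cv2.imwrite("pics/side5.png",b);crop(b,245,205,100,110,5,"s5")
E
```

```text
t 13.88 p [0.5461 0.1589 0.0978] yaw -161.7 tilt [-0.004 -0.001] F [ 0.1 -1.1  0.2] w 0.0706 g 0.0 q [16. 27. -2. 62.  0. -2.]
[-0.1, 0, 2.4, 0, -0.1, 0, -0.1, 0, 2.4, 0, -0.1, 0, 0, 0, 2.4, 0, 0, 0]
```

View pics/s5.png

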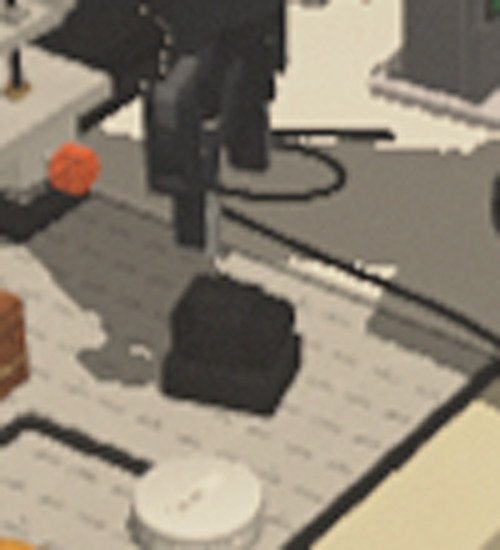

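The open fingers straddle the block, whose step faces near-right at crop (225,370). Descending and gripping.

>>> apply_moves:
  targets: [-0.1, 0, 2.4, 0, 0, 0, 0, 0, 2.4, 0, 0, 0, 0, 0, 1.6, 0, 0, 0, 0, 0, 0.7, 0, 0, 0, 0, 0, 0, 0, 0, 0]

```text
t: 14.55
ee_pos: [0.5483, 0.1598, 0.0283]
ee_rot: [-0.16, 0.987, 0.0, -0.0]
contact_force: [0.8, 0.3, 0.2]
gripper_width: 0.0704
grasp_force: 0.0
```

>>> apply_moves:
  targets: [0, 0, 0, 0, 0, 0, 0, 0, 0, 0, 0, 0, 0, 0, 0, 0, 0, 0, 0, 0, 0, 0, 0, 0]
  grip: 1
  force: 50

```text
t: 15.05
ee_pos: [0.5495, 0.1598, 0.0296]
ee_rot: [-0.159, 0.987, 0.0, 0.001]
contact_force: [-0.3, 0.9, 5.7]
gripper_width: 0.0391
grasp_force: 52.6
```

```bash
python3 - <<'E'
from h import *
st()
E
```

```text
t 15.05 p [0.5495 0.1598 0.0296] yaw -161.7 tilt [0.002 0.001] F [-0.3  0.9  5.7] w 0.0391 g 52.6 q [16. 31. -6. 53.  0. -2.]
```

```bash
python3 - <<'E'
from h import *
plan([([.548,.16,.12],-161.7),(g2w(-.01,-.045,.12),-175.4),(g2w(.0005,-.050,.055),-175.4)])
E
```

```text
[0.1, 0, -4.5, 0, 0.1, 0, 0, 0.1, -4.5, 0, 0.1, 0, 1.3, -4.8, 0, 0, 0, 1.5, 1.2, -4.8, 0, 0, 0, 1.5, 1.1, -4.8, 0, 0, 0, 1.5, 1, -4.9, 0, 0, 0, 1.5, 0.8, -4.9, 0, 0, 0, 1.5, 0.7, -4.9, 0, 0, 0, 1.6, 0.6, -4.9, 0, 0, 0, 1.5, 0.4, -4.9, 0, 0, 0, 1.6, 0.3, -4.9, 0, 0, -0.1, 1.5, -0.5, -0.3, 3.2, 0, 0, 0]
[-0.5, -0.3, 3.3, 0, 0, 0]
```

>>> apply_moves:
  targets: [0, 0, -5.5, 0, 0, 0, 0, 0, -6, 0, 0, 0, 1.3, -4.8, 0, 0, 0, 1.5, 1.2, -4.8, 0, 0, 0, 1.5, 1.1, -4.8, 0, 0, 0, 1.5, 1, -4.9, 0, 0, 0, 1.5, 0.8, -4.9, 0, 0, 0, 1.5, 0.7, -4.9, 0, 0, 0, 1.6, 0.6, -4.9, 0, 0, 0, 1.5, 0.4, -4.9, 0, 0, 0, 1.6, 0.3, -4.9, 0, 0, 0, 1.5, 0, 0, 0, 0, 0, 0]

```text
t: 16.55
ee_pos: [0.5683, -0.2892, 0.1416]
ee_rot: [-0.038, 0.999, -0.0, -0.001]
contact_force: [0.3, 0.7, -2.7]
gripper_width: 0.0392
grasp_force: 51.8
```

```bash
python3 - <<'E'
from h import *
st();plan([(g2w(-.004,-.050,.095),-175.4),(g2w(.0005,-.050,.055),-175.4)])
b=bot.camera("side")[:,:,::-1];cv2.imwrite("pics/side6.png",b)
u,v=proj("side",g2w(0,-.05,.1)).astype(int);a=bot.camera("top")[:,:,::-1];cv2.imwrite("pics/top6.png",a)
crop(b,u-50,v-50,100,100,5,"s6")
E
```

```text
t 16.55 p [ 0.5683 -0.2892  0.1416] yaw -175.7 tilt [-0.002 -0.   ] F [ 0.3  0.7 -2.7] w 0.0392 g 51.8 q [-27.  32.  14.  72.  -0. -31.]
[-0.7, -0.1, 4.7, 0, -0.1, -0.3, -0.5, 0, 4, 0, 0, 0]
```

View pics/s6.png

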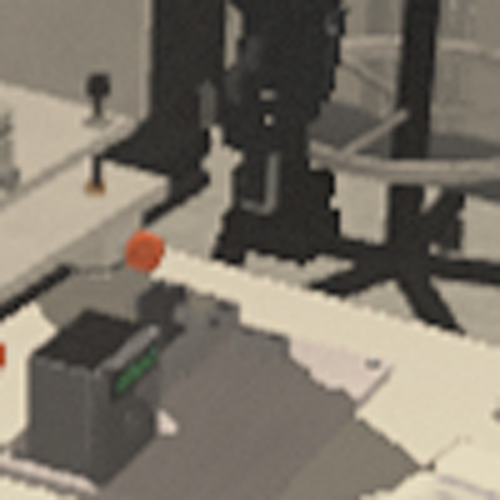

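The block is held level, dark against the chair base at crop (275,220). Descending.

>>> apply_moves:
  targets: [-0.7, 0, 4, 0, 0, -0.3, -0.5, 0, 3, 0, 0, 0, 0, 0, 1.5, 0, 0, 0, 0, 0, 0, 0, 0, 0]

```text
t: 17.15
ee_pos: [0.5804, -0.2828, 0.057]
ee_rot: [-0.044, 0.999, 0.001, -0.002]
contact_force: [-0.9, -0.2, -2.4]
gripper_width: 0.0391
grasp_force: 51.8
```

```bash
cat > gp.py <<'E'
from h import *
st();s=bot.observe();r=R.from_euler("z",-GT,degrees=True);p=s["ee_pos"].copy();p[:2]-=GO;print("TCP gauge mm",(r.apply(p)*1e3).round(1),"F gauge",r.apply(s["contact_force"]).round(1))
E
python3 gp.py
```

```text
t 17.15 p [ 0.5804 -0.2828  0.057 ] yaw -175.0 tilt [-0.003  0.002] F [-0.9 -0.2 -2.4] w 0.0391 g 51.8 q [-26.  37.   9.  63.   0. -31.]
TCP gauge mm [  1.4 -43.8  57. ] F gauge [-0.9 -0.1 -2.4]
```

>>> apply_moves:
  targets: [0, -0.4, 1.0, 0, 0, 0, 0, 0, 0.4, 0, 0, 0, 0, 0, 0.3, 0, 0, 0, 0, 0, 0.2, 0, 0, 0, 0, 0, 0, 0, 0, 0]

```text
t: 17.77
ee_pos: [0.5824, -0.2888, 0.0416]
ee_rot: [-0.043, 0.999, -0.001, 0.001]
contact_force: [-3.2, 0.7, 4.9]
gripper_width: 0.0388
grasp_force: 52.8
```

```bash
python3 gp.py
```

```text
t 17.77 p [ 0.5824 -0.2888  0.0416] yaw -175.1 tilt [ 0.002 -0.001] F [-3.2  0.7  4.9] w 0.0388 g 52.8 q [-26.  38.   9.  61.  -0. -31.]
TCP gauge mm [  2.8 -50.   41.6] F gauge [-3.1  1.   4.9]
```

>>> apply_moves:
  targets: [0, 0, -0.2, 0, 0, 0, 0, -0.3, 0, 0, 0, 0, 0, -0.3, 0, 0, 0, 0, 0, 0, 0, 0, 0, 0]

```text
t: 18.27
ee_pos: [0.5828, -0.2941, 0.0416]
ee_rot: [-0.043, 0.999, 0.0, 0.0]
contact_force: [0.5, 3.1, 2.8]
gripper_width: 0.039
grasp_force: 52.4
```

```bash
python3 gp.py
```

```text
t 18.27 p [ 0.5828 -0.2941  0.0416] yaw -175.0 tilt [0.001 0.001] F [0.5 3.1 2.8] w 0.0390 g 52.4 q [-27.  38.  10.  61.   0. -32.]
TCP gauge mm [  2.8 -55.3  41.6] F gauge [0.7 3.1 2.8]
```

>>> apply_moves:
  targets: [0, -0.3, 0, 0, 0, 0, 0, -0.3, 0, 0, 0, 0, 0, 0, 0, 0, 0, 0]

```text
t: 18.65
ee_pos: [0.5827, -0.2945, 0.0418]
ee_rot: [-0.045, 0.999, 0.005, -0.0]
contact_force: [-2.7, 15.2, 8.1]
gripper_width: 0.0393
grasp_force: 53.3
```

```bash
python3 gp.py
```

```text
t 18.65 p [ 0.5827 -0.2945  0.0418] yaw -174.8 tilt [-0.001  0.011] F [-2.7 15.2  8.1] w 0.0393 g 53.3 q [-27.  39.  10.  62.   1. -32.]
TCP gauge mm [  2.7 -55.7  41.8] F gauge [-1.5 15.4  8.1]
```

>>> apply_moves:
  targets: [0, 0.4, -0.1, 0, 0, 0, -0.4, 0, 0, 0, 0, 0, -0.4, 0, 0, 0, 0, 0, 0, 0, 0, 0, 0, 0]

```text
t: 19.15
ee_pos: [0.5868, -0.2939, 0.0419]
ee_rot: [-0.043, 0.999, 0.002, -0.004]
contact_force: [-9.6, 6.2, 6.9]
gripper_width: 0.039
grasp_force: 53.2
```

```bash
python3 gp.py
```

```text
t 19.15 p [ 0.5868 -0.2939  0.0419] yaw -175.1 tilt [-0.008  0.004] F [-9.6  6.2  6.9] w 0.0390 g 53.2 q [-27.  39.  11.  62.  -0. -32.]
TCP gauge mm [  6.8 -55.4  41.9] F gauge [-9.1  6.9  6.9]
```

>>> apply_moves:
  targets: [0, 0.1, -0.3, 0, 0, 0, -0.3, 0, 0, 0, 0, 0, -0.3, 0, 0, 0, 0, 0, 0, 0, 0, 0, 0, 0]

```text
t: 19.65
ee_pos: [0.5911, -0.2935, 0.0439]
ee_rot: [-0.043, 0.999, 0.001, -0.006]
contact_force: [-12.3, 3.4, 4.2]
gripper_width: 0.0392
grasp_force: 52.7
```

```bash
python3 gp.py
```

```text
t 19.65 p [ 0.5911 -0.2935  0.0439] yaw -175.1 tilt [-0.011  0.002] F [-12.3   3.4   4.2] w 0.0392 g 52.7 q [-26.  39.  12.  63.  -0. -31.]
TCP gauge mm [ 11.2 -55.4  43.9] F gauge [-12.    4.4   4.2]
```

>>> apply_moves:
  targets: [-0.3, 0, 0.1, 0, 0, 0, 0, 0, 0, 0, 0, 0]

```text
t: 19.9
ee_pos: [0.5913, -0.2935, 0.0429]
ee_rot: [-0.042, 0.999, 0.001, -0.008]
contact_force: [-18.1, 2.6, 8.9]
gripper_width: 0.0389
grasp_force: 53.1
```

```bash
python3 gp.py
```

```text
t 19.90 p [ 0.5913 -0.2935  0.0429] yaw -175.1 tilt [-0.017  0.002] F [-18.1   2.6   8.9] w 0.0389 g 53.1 q [-26.  40.  12.  64.  -0. -31.]
TCP gauge mm [ 11.3 -55.4  42.9] F gauge [-17.9   4.    8.9]
```

Seated: the fence resists at 18 N without motion. Relaxing, releasing and lifting.

>>> apply_moves:
  targets: [0.3, 0, -0.1, 0, 0, 0, 0.3, 0.1, 0, 0, 0, 0, 0, 0, 0, 0, 0, 0]

```text
t: 20.27
ee_pos: [0.5909, -0.2934, 0.0436]
ee_rot: [-0.043, 0.999, 0.0, -0.003]
contact_force: [-6.5, 1.4, -6.6]
gripper_width: 0.0392
grasp_force: 51.6
```

>>> apply_moves:
  targets: [0, 0, 0, 0, 0, 0, 0, 0, 0, 0, 0, 0, 0, 0, 0, 0, 0, 0, 0, 0, 0, 0, 0, 0, 0, 0, -2, 0, 0, 0, 0, 0, -5, 0, 0, 0, 0, 0, 0, 0, 0, 0]
  grip: -0.65

```text
t: 21.15
ee_pos: [0.5967, -0.295, 0.121]
ee_rot: [-0.043, 0.999, -0.003, 0.005]
contact_force: [0.5, 0.7, -0.6]
gripper_width: 0.07
grasp_force: 0.0
```

```bash
python3 - <<'E'
import gp
from h import *
b=bot.camera("side")[:,:,::-1];cv2.imwrite("pics/side7.png",b)
u,v=proj("side",g2w(0,-.04,.04)).astype(int);crop(b,u-40,v-35,80,70,8,"s7")
plan([(g2w(-.027,-.055,.11),-175.4),(g2w(-.027,-.055,.045),-175.4)])
E
```

```text
t 21.15 p [ 0.5967 -0.295   0.121 ] yaw -175.1 tilt [ 0.01  -0.005] F [ 0.5  0.7 -0.6] w 0.0700 g 0.0 q [-26.  36.  17.  71.  -0. -31.]
TCP gauge mm [ 16.6 -57.3 121. ] F gauge [ 0.6  0.7 -0.6]
[4.2, 0.2, 0.8, -0.2, 0.3, 0.3, 0, 0, 3.3, 0, 0, 0, 0, 0, 3.2, 0, 0, 0]
```

View pics/s7.png

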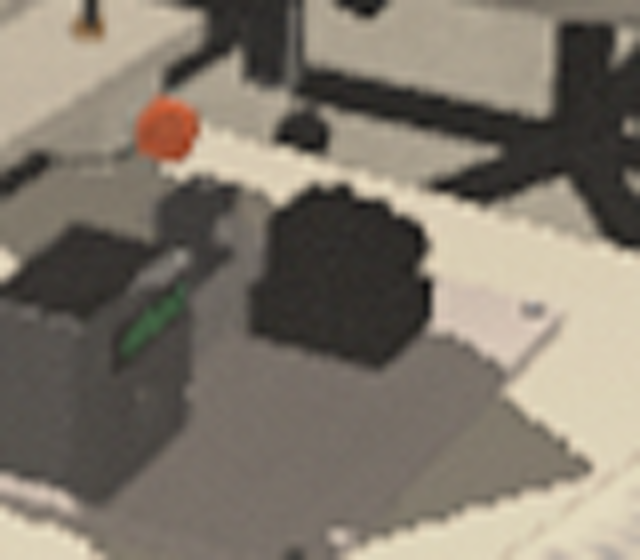

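The block stands flat in the corner with its step towards the near side, at about crop (400,300). Next I shut the fingers, move back and come down on the step.

>>> apply_moves:
  targets: [4.2, 0.2, 0.5, 0, 0.3, 0.3, 0, 0, 0, 0, 0, 0, 0, 0, 0, 0, 0, 0, 0, 0, 0, 0, 0, 0, 0, 0, 2.5, 0, 0, 0, 0, 0, 2.5, 0, 0, 0, 0, 0, 0, 0, 0, 0, 0, 0, 0, 0, 0, 0]
  grip: 1

```text
t: 22.2
ee_pos: [0.5521, -0.2953, 0.0612]
ee_rot: [-0.041, 0.999, -0.0, -0.002]
contact_force: [-0.3, -0.4, 0.0]
gripper_width: -0.0001
grasp_force: 0.0
```

```bash
python3 gp.py
```

```text
t 22.20 p [ 0.5521 -0.2953  0.0612] yaw -175.3 tilt [-0.004 -0.001] F [-0.3 -0.4  0. ] w -0.0001 g 0.0 q [-28.  35.   6.  61.  -0. -33.]
TCP gauge mm [-27.9 -54.   61.2] F gauge [-0.3 -0.4  0. ]
```

>>> apply_moves:
  targets: [-0.4, -0.1, 1.5, 0, 0, 0, 0, 0, 0.9, 0, 0, 0, 0, 0, 0.4, 0, 0, 0, 0, 0, 0.2, 0, 0, 0, 0, 0, 0, 0, 0, 0]

```text
t: 22.82
ee_pos: [0.5551, -0.2956, 0.034]
ee_rot: [-0.04, 0.999, -0.0, -0.002]
contact_force: [-7.1, 3.0, 19.8]
gripper_width: 0.0001
grasp_force: 9.9
```

```bash
python3 gp.py
```

```text
t 22.82 p [ 0.5551 -0.2956  0.034 ] yaw -175.4 tilt [-0.004 -0.001] F [-7.1  3.  19.8] w 0.0001 g 9.9 q [-28.  36.   5.  58.  -0. -33.]
TCP gauge mm [-24.9 -54.6  34. ] F gauge [-6.8  3.6 19.8]
```

>>> apply_moves:
  targets: [0, 0, -0.3, 0, 0, 0, -0.3, 0, 0, 0, 0, 0, -0.3, 0, 0, 0, 0, 0, -0.3, 0, 0, 0, 0, 0, 0, 0, 0, 0, 0, 0]

```text
t: 23.45
ee_pos: [0.5613, -0.2956, 0.0341]
ee_rot: [-0.04, 0.999, -0.001, -0.005]
contact_force: [-9.4, 0.4, 11.8]
gripper_width: 0.0001
grasp_force: 7.5
```

```bash
python3 gp.py
```

```text
t 23.45 p [ 0.5613 -0.2956  0.0341] yaw -175.4 tilt [-0.01  -0.002] F [-9.4  0.4 11.8] w 0.0001 g 7.5 q [-28.  37.   6.  59.  -0. -32.]
TCP gauge mm [-18.8 -55.1  34.1] F gauge [-9.3  1.1 11.8]
```

>>> apply_moves:
  targets: [-0.3, 0, 0, 0, 0, 0, -0.3, -0.1, 0, 0, 0, 0, 0, 0, 0, 0, 0, 0]

```text
t: 23.82
ee_pos: [0.563, -0.2955, 0.0341]
ee_rot: [-0.039, 0.999, 0.0, -0.009]
contact_force: [-20.3, 2.5, 21.3]
gripper_width: -0.0001
grasp_force: 17.9
```

```bash
python3 gp.py
```

```text
t 23.82 p [ 0.563  -0.2955  0.0341] yaw -175.5 tilt [-0.018  0.   ] F [-20.3   2.5  21.3] w -0.0001 g 17.9 q [-27.  38.   7.  60.  -0. -32.]
TCP gauge mm [-17.  -55.1  34.1] F gauge [-20.1   4.1  21.3]
```

>>> apply_moves:
  targets: [-0.3, 0, -0.2, 0, 0, 0, -0.2, 0, -0.1, 0, 0, 0, -0.2, 0, 0, 0, 0, 0, 0, 0, 0, 0, 0, 0]

```text
t: 24.32
ee_pos: [0.5632, -0.2953, 0.0348]
ee_rot: [-0.038, 0.999, 0.001, -0.016]
contact_force: [-33.0, -1.5, 20.0]
gripper_width: -0.0002
grasp_force: 22.3
```

```bash
python3 gp.py
```

```text
t 24.32 p [ 0.5632 -0.2953  0.0348] yaw -175.6 tilt [-0.032  0.   ] F [-33.   -1.5  20. ] w -0.0002 g 22.3 q [-27.  38.   8.  62.  -1. -32.]
TCP gauge mm [-16.8 -55.   34.8] F gauge [-33.1   1.1  20. ]
```

The push is firm, but the tool has leaned 0.03 rad, so the contact may be high on the face. I'll tip the fingertips forward and look.

>>> apply_moves:
  targets: [0.3, 0, 0, 0, 0, 0, 0, 0, 0.1, 0, -2.5, 0, 0, 0, 0, 0, -2, 0, 0, 0, 0, 0, 0, 0, 0, 0, 0, 0, 0, 0]

```text
t: 24.95
ee_pos: [0.5638, -0.2954, 0.0341]
ee_rot: [-0.038, 0.999, 0.002, 0.027]
contact_force: [-24.8, -0.7, 19.0]
gripper_width: 0.0001
grasp_force: 15.9
```

```bash
python3 - <<'E'
import gp
from h import *
b=bot.camera("side")[:,:,::-1];cv2.imwrite("pics/side8.png",b)
u,v=proj("side",g2w(0,-.04,.04)).astype(int);crop(b,u-40,v-35,80,70,8,"s8")
E
```

```text
t 24.95 p [ 0.5638 -0.2954  0.0341] yaw -175.6 tilt [0.054 0.006] F [-24.8  -0.7  19. ] w 0.0001 g 15.9 q [-29.  35.   3.  55.   2. -33.]
TCP gauge mm [-16.2 -55.1  34.1] F gauge [-24.7   1.3  19. ]
```

View pics/s8.png

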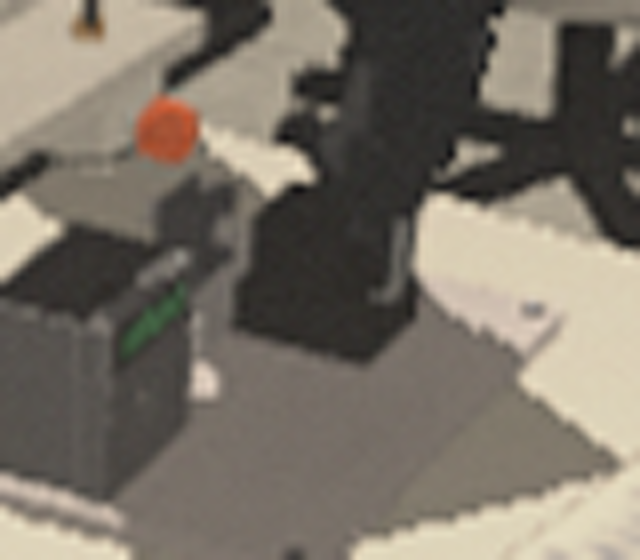

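```bash
python3 - <<'E'
import gp
from h import *
u,v=proj("side",g2w(0,-.04,.04)).astype(int)
for p in [(-.025,-.031,.012),(.035,-.031,.012),(-.025,-.079,.012),(-.025,-.031,.034)]:print(p,(proj("side",g2w(*p))-[u-40,v-35]+.4)*8)
E
```

```text
t 25.00 p [ 0.5638 -0.2954  0.0341] yaw -175.6 tilt [0.054 0.006] F [-24.3   0.1  19.9] w 0.0003 g 16.0 q [-28.  35.   3.  55.   2. -33.]
TCP gauge mm [-16.2 -55.1  34.1] F gauge [-24.2   2.   19.9]
(-0.025, -0.031, 0.012) [368.81835262 373.96759977]
(0.035, -0.031, 0.012) [232.57312847 336.82601119]
(-0.025, -0.079, 0.012) [421.22125324 323.26217794]
(-0.025, -0.031, 0.034) [371.58921363 324.45742053]
```

>>> apply_moves:
  targets: [-0.2, -0.1, 0, 0, 0, 0, -0.2, 0, 0, 0, 0, 0, 0, 0, 0, 0, 0, 0, 0, 0, 0, 0, 0, 0, 0, 0, 0, 0, 0, 0]

```text
t: 25.62
ee_pos: [0.5639, -0.2954, 0.0341]
ee_rot: [-0.038, 0.999, 0.003, 0.023]
contact_force: [-34.8, 1.5, 26.8]
gripper_width: 0.0003
grasp_force: 18.9
```

```bash
python3 gp.py
```

```text
t 25.62 p [ 0.5639 -0.2954  0.0341] yaw -175.7 tilt [0.046 0.007] F [-34.8   1.5  26.8] w 0.0003 g 18.9 q [-28.  36.   3.  55.   2. -33.]
TCP gauge mm [-16.2 -55.1  34.1] F gauge [-34.6   4.3  26.8]
```

```bash
python3 - <<'E'
from rig import bot
print(bot.finish_job())
E
```

```text
the job is handed in; nothing more can be done
None
```

I handed the job in at about 25.6 s, and the hand-in returned no verdict. By my readings the button went fully in (13.8 N), the driver is back on the bench, and the block is held against the fence with about 35 N forward and 27 N down; contact with the side stop was judged from the picture and the sideways force.

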